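# Load the round bar slices into their mounting cups

## Task

Three slices of round steel bar and two of square bar have come from the saw and stand mixed up with three low mounting cups. Stand each round slice flat on the floor of the cup of its size: the smallest in the smallest cup, the middle one in the middle cup, the largest in the largest. Set them down gently, never dropping them, and leave the square slices where they are.

Things in the scene. Friction and masses are not known exactly. Their poses are not given: they have to be found in the camera images.
- round_small_center (a point): small round slice: a bare steel cylinder 26 mm in diameter and 40 mm high, standing on its flat end on the worktop; the point is its centre, half-way up (20 mm above its underside); z along its axis. Loose, 0.16 kg, give or take a fifth.
- round_medium_center (a point): medium round slice: a bare steel cylinder 38 mm in diameter and 40 mm high, standing on its flat end on the worktop; the point is its centre, half-way up (20 mm above its underside); z along its axis. Loose, 0.35 kg, give or take a fifth.
- round_large_center (a point): large round slice: a bare steel cylinder 50 mm in diameter and 40 mm high, standing on its flat end on the worktop; the point is its centre, half-way up (20 mm above its underside); z along its axis. Loose, 0.6 kg, give or take a fifth.
- square_small_center (a point): small square slice: a bare steel block 28 x 28 mm and 40 mm high, standing on the worktop; the point is its centre, half-way up; x and y square to its sides. Loose; to be left where it is.
- square_large_center (a point): large square slice: a bare steel block 40 x 40 mm and 40 mm high, standing on the worktop; the point is its centre, half-way up; x and y square to its sides. Loose; to be left where it is.
- cup_small: small mounting cup: a low round grey plastic cup, open at the top, 42 mm in diameter inside and 48 mm outside, rim 12 mm above the worktop, floor 3 mm thick (so a slice standing in it has its top 43 mm above the worktop, 31 mm above the rim). Fixed to the worktop. Origin at the centre of its underside, on the worktop; z up.
- cup_medium: medium mounting cup: a low round grey plastic cup, open at the top, 54 mm in diameter inside and 60 mm outside, rim 12 mm above the worktop, floor 3 mm thick (so a slice standing in it has its top 43 mm above the worktop, 31 mm above the rim). Fixed to the worktop. Origin at the centre of its underside, on the worktop; z up.
- cup_large: large mounting cup: a low round grey plastic cup, open at the top, 66 mm in diameter inside and 72 mm outside, rim 12 mm above the worktop, floor 3 mm thick (so a slice standing in it has its top 43 mm above the worktop, 31 mm above the rim). Fixed to the worktop. Origin at the centre of its underside, on the worktop; z up.
Not all that is in view belongs to the job. Leave any pink look-alike of the part that bears round_medium_center alone. Leave any yellow look-alike of the part that bears round_small_center alone.

How it is judged (in metres and radians):
At the end, for the whole second after the job is handed in: Each round slice stands upright (within 0.1 rad) on the floor of the cup of its own size (centre within 12 mm of the cup's axis sideways and within 4 mm of its resting height), at rest and released; both square slices are within 30 mm of where they started (horizontal distance between round_small_center and cup_small below 0.012 m and z of round_small_center in the frame of cup_small between 0.019 and 0.027 m and angle between the z axis of round_small_center and the z axis of cup_small, either way round below 0.1 rad and linear speed of each of round_small, round_medium, round_large below 0.01 m/s and angular speed of each of round_small, round_medium, round_large below 0.1 rad/s and horizontal distance between round_medium_center and cup_medium below 0.012 m and z of round_medium_center in the frame of cup_medium between 0.019 and 0.027 m and angle between the z axis of round_medium_center and the z axis of cup_medium, either way round below 0.1 rad and horizontal distance between round_large_center and cup_large below 0.012 m and z of round_large_center in the frame of cup_large between 0.019 and 0.027 m and angle between the z axis of round_large_center and the z axis of cup_large, either way round below 0.1 rad and distance of each of square_small_center, square_large_center from where it was at the start of the episode below 0.03 m); the robot touches nothing.
It fails at once if the small round slice is dropped (falls free at over 0.6 m/s, which is some 18 mm) (linear speed of round_small above 0.6 m/s and contact force between round_small and anything else below 0.05 N).
It fails at once if the medium round slice is dropped (falls free at over 0.6 m/s, which is some 18 mm) (linear speed of round_medium above 0.6 m/s and contact force between round_medium and anything else below 0.05 N).
It fails at once if the large round slice is dropped (falls free at over 0.6 m/s, which is some 18 mm) (linear speed of round_large above 0.6 m/s and contact force between round_large and anything else below 0.05 N).
It fails at once if the small square slice is moved by more than 30 mm (distance of square_small_center from where it was at the start of the episode above 0.03 m).
It fails at once if the large square slice is moved by more than 30 mm (distance of square_large_center from where it was at the start of the episode above 0.03 m).
It also fails if it takes over 93 s, if anything falls off the work surface, if the arm or the gripper's body presses on something with over 40 N, if the wrist force passes 120 N, or if a joint passes its speed limit or range.

## Robot

A 6-joint arm with a two-finger parallel gripper is mounted at the origin on a cart in front of the work surface, level with it; the furniture and walls round the work are solid. World frame = base frame: x ahead of the robot, y to its left, z up, the work surface at z = 0. Lengths are in m, angles in degrees, forces in N, time in s.
With the tool pointing down it reaches from about 0.375 to 0.9 m from the base axis. Payload 3.1 kg.
Tool frame: the origin (TCP) lies between the finger pads; the fingertips stand 11 mm ahead of it and the grasp point (between the pads) lies 8 mm behind it; z points along the fingers, y is the line along which they close (so a half turn about z gives the same grasp; the last joint's range is limited). The gripper opens to 87 mm and grips with 3 to 60 N. Pads are 19 mm wide; open, the fingers measure 117 mm over their backs; the gripper's body (75 mm by 190 mm) begins 51 mm behind the grasp point.
Start: joints at [58.356, 30.224, 82.088, -0, 67.689, -10.227], TCP at [0.228, 0.582, 0.234] pointing down, gripper open.
Joint ranges: [-176.69, 176.69], [-43.24, 126.21], [12.49, 139.97], [-82, 262], [0, 151.66], [-163.58, 163.58]. Speed limits (degrees/s): [159.86, 159.86, 180, 180, 180, 180].

## Interface

Orientations are given as a 3x3 rotation matrix whose columns are the frame's x, y, z axes.
In Python, from rig import bot, viewer, workorder, nets gives the robot as it stands. The module is installed in compiled form; this text tells all that it offers.
- The arm moves only by the tool move_arm, never from a script. Its argument "increments" is a list of rows, each a list of 7 numbers: the shift along the tool's x, y, z normalised to -1 to 1, where 1 is 0.3 m, then the turn, a rotation vector about the tool's x, y, z normalised to -1 to 1, where 1 is pi rad, then the opening, from 0 (shut) to 1 (fully open). In form: [[tx, ty, tz, wx, wy, wz, grip], ...]. A call has 1 to 10 rows; each row is the pose to reach, as a shift and turn from the pose commanded when the call began, along the tool's axes at that moment, turning the shorter way round; what a row does not reach only later rows make up. A row lasts 1/12 s, in which the tool goes at most 41.7 mm and 7.16 degrees, less where a joint would pass 70% of its speed; a pose out of reach is approached as far as the arm can. A call with a number of a shift or a turn outside -1 to 1 is refused whole. A call with a gripper value outside its range is refused whole. The fingers move at their own pace and stop on an object; the grip force is fixed at half the most. Time passes only in rows, so rows that repeat a pose let the fingers close. It gives the time, the measured TCP pose, the force, the opening and the grip force at its end, in the units of the state.
- bot.read_state(): the state, without advancing time (a new reading comes with each control period).
- viewer.capture(name): name is "scene" or "top" or "wrist"; returns a dict with "image" (480x640x3 uint8, blue, green, red), "K" (3x3 intrinsics, pixels), "dist" ([k1, k2, p1, p2, k3] as OpenCV has them; the pictures are not rectified), "eye" and "orientation" of the camera in the world. Camera axes: x right, y up, looking along -z (the intrinsics and any distortion apply to the point x, -y, -z); pixel columns grow to the right and rows downward; lengths in m; the calibration is good to about 2 mm. A picture is of the moment at which its call begins. There is no depth.
- workorder.hand_in(): hands the job in; it is judged then, once.
Trained networks look in the newest picture that a camera, given by its name, has taken for a name from the list of things; names that differ only in an ending like _2 or _b are one class to them, and where a whole thing is asked for, a point or a joint stands for the part that bears it (a point fixed in the world has none). Each returns a list of dicts, best first, with "conf" (0 to 1); they miss things now and then, are a little off and sometimes report something else, mostly with a low value. They report only what shows in the picture. A call takes as long as a camera call. They do not tell look-alikes from the thing itself.
- nets.find_in(camera, thing): "location" ([column, row] in pixels, amid what is visible of it).
The state is a dict: "time_s": time; "joint_positions": joint angles; "qvel": joint speeds; "tau": joint torques, N m; "position": TCP position; "tcp_rot": TCP orientation; "force": force on the tool from outside, world axes, zero at the start; "moment": the same for the moment, N m; "opening": opening from 0.0 (shut) to 1.0 (fully open); "grasp_force": force on a finger pad.
Only numpy, scipy, OpenCV 4.12 (cv2) and the standard library are available. Lean on these libraries where they do the work, as an engineer would, in place of code of your own. Each camera call takes 0.05 s, during which the arm holds its last target. There are 200 camera calls.

## Working session

There is one attempt and no reset: what is moved stays moved. The work goes in short steps, Python scripts to look and compute and a tool call to move; the robot and the scene stay as the last step left them, time stands still between calls to the robot, and variables do not carry over. Pictures are saved under pics/ and viewed, at most 14 in all, crops included, and the job is handed in when it is done.

Besides the shell and the picture viewer there is one more tool, called after ">>>" as name(argument=value, ...) on one line, values as JSON. move_arm: Moves the arm, as the interface text tells. Its arguments: {"type":"object","properties":{"increments":{"type":"array"}},"required":["increments"]}

```bash
mkdir -p pics
cat > h.py <<'E'
import numpy as np, cv2
from rig import bot, viewer, workorder, nets
def ray(c,px):
    K=np.array(c["K"],float);d=np.array(c["dist"],float)
    u=cv2.undistortPoints(np.array([[px]],float),K,d)[0,0]
    R=np.array(c["orientation"]); return np.array(c["eye"]),R@np.array([u[0],-u[1],-1.])
def at(c,px,z):
    e,v=ray(c,px); return e+v*(z-e[2])/v[2]
TH={"round_small_center":.02,"round_medium_center":.02,"round_large_center":.02,"square_small_center":.02,"square_large_center":.02,"cup_small":.008,"cup_medium":.008,"cup_large":.008}
def look(cam,fn):
    c=viewer.capture(cam);cv2.imwrite("pics/"+fn,c["image"]);return c
E
python3 - <<'E'
from h import *
for cam in("top","scene"):
    c=look(cam,cam+"0.png");print(cam,np.round(c["eye"],3))
    for t,z in TH.items():
        print(t,[(round(r["conf"],2),np.round(r["location"]).tolist(),np.round(at(c,r["location"],z)[:2],3).tolist()) for r in nets.find_in(cam,t)[:4]])
s=bot.read_state();print(s["time_s"],s["position"],np.round(s["tcp_rot"],3).tolist(),s["opening"])
E
```

```text
top [ 0.404 -0.006  1.079]
round_small_center [(0.63, [383.0, 285.0], [0.391, -0.137]), (0.45, [353.0, 263.0], [0.434, -0.075])]
round_medium_center [(0.79, [314.0, 281.0], [0.395, 0.001]), (0.58, [279.0, 255.0], [0.445, 0.076])]
round_large_center [(0.56, [214.0, 204.0], [0.547, 0.213])]
square_small_center [(0.81, [417.0, 212.0], [0.542, -0.204]), (0.4, [224.0, 264.0], [0.424, 0.186])]
square_large_center [(0.76, [423.0, 259.0], [0.447, -0.217]), (0.69, [224.0, 261.0], [0.43, 0.187])]
cup_small [(0.85, [292.0, 200.0], [0.56, 0.053])]
cup_medium [(0.58, [226.0, 264.0], [0.425, 0.184])]
cup_large [(0.82, [345.0, 203.0], [0.557, -0.057])]
scene [-0.016 -0.449  0.697]
round_small_center [(0.85, [334.0, 292.0], [0.426, -0.076]), (0.82, [351.0, 326.0], [0.39, -0.142]), (0.3, [408.0, 330.0], [0.444, -0.213])]
round_medium_center [(0.79, [277.0, 244.0], [0.443, 0.076]), (0.56, [287.0, 280.0], [0.393, 0.0]), (0.48, [337.0, 289.0], [0.434, -0.077])]
round_large_center [(0.59, [265.0, 190.0], [0.538, 0.208])]
square_small_center [(0.84, [436.0, 288.0], [0.545, -0.199])]
square_large_center []
cup_small [(0.65, [331.0, 222.0], [0.563, 0.05])]
cup_medium [(0.92, [233.0, 224.0], [0.434, 0.188]), (0.23, [331.0, 222.0], [0.564, 0.05])]
cup_large [(0.87, [373.0, 251.0], [0.556, -0.059])]
0.9 [0.22819086 0.58182456 0.2335646 ] [[-0.931, 0.365, 0.0], [0.365, 0.931, 0.0], [-0.0, 0.0, -1.0]] 0.9994203816770866
```

View pics/top0.png

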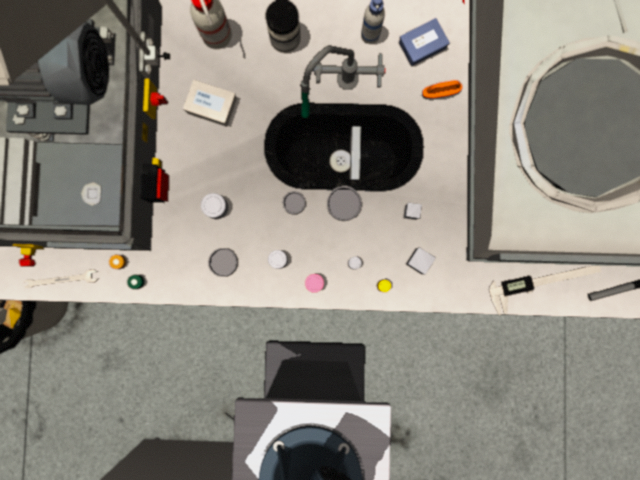

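View pics/scene0.png

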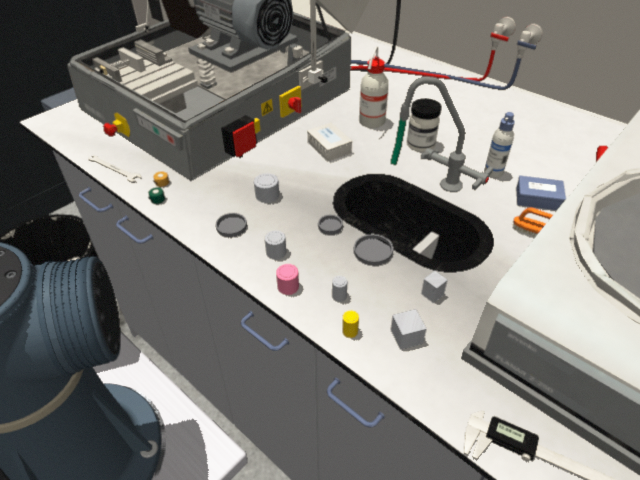

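Run:
```python
import cv2
a=cv2.imread("pics/top0.png")[185:300,190:450]
cv2.imwrite("pics/crop.png",cv2.resize(a,None,fx=3,fy=3,interpolation=cv2.INTER_CUBIC))
```

```text
(no output)
```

View pics/crop.png

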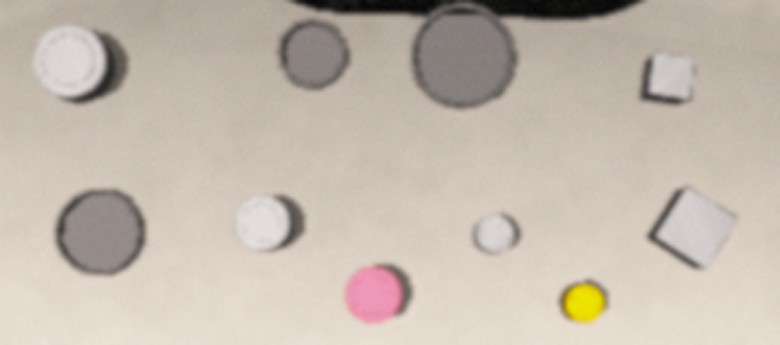

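>>> move_arm(increments=[[-0.62,-0.71,0,0,0,0.19,1],[-0.62,-0.71,0,0,0,0.19,1],[-0.62,-0.71,0,0,0,0.19,1],[-0.62,-0.71,0,0,0,0.19,1],[-0.62,-0.71,0,0,0,0.19,1],[-0.62,-0.71,0,0,0,0.19,1],[-0.62,-0.71,0,0,0,0.19,1],[-0.62,-0.71,0,0,0,0.19,1]])

```text
time_s: 1.57
position: [0.3247, 0.3111, 0.2336]
tcp_rot: [[-0.56, 0.828, -0.0], [0.828, 0.56, -0.003], [-0.002, -0.002, -1.0]]
force: [-1.3, 0.5, 0.2]
opening: 1.003
grasp_force: 0.0
```

Bare steel candidates are small grey (355,263) against yellow (385,285), and medium grey (278,259) against pink (315,282). The only large round slice is at (214,205). The crop confirms that the grey ones are meant.

>>> move_arm(increments=[[-0.95,-0.26,-0.07,0,0,0.189,1],[-0.95,-0.26,-0.07,0,0,0.189,1],[-0.95,-0.26,-0.07,0,0,0.189,1],[-0.95,-0.26,-0.07,0,0,0.189,1],[-0.95,-0.26,-0.07,0,0,0.189,1],[-0.95,-0.26,-0.07,0,0,0.189,1],[-0.95,-0.26,-0.07,0,0,0.189,1],[-0.95,-0.26,-0.07,0,0,0.189,1],[-0.95,-0.26,-0.07,0,0,0.189,1]])

```text
time_s: 2.32
position: [0.4219, 0.0343, 0.255]
tcp_rot: [[-0.001, 1.0, 0.002], [1.0, 0.001, -0.0], [-0.0, 0.002, -1.0]]
force: [0.7, 0.5, -0.0]
opening: 1.001
grasp_force: 0.0
```

Run:
```python
from h import *
c=look("wrist","w1.png");print(np.round(c["eye"],3),np.round(c["orientation"],2).tolist())
for t,z in TH.items():
    print(t,[(round(r["conf"],2),np.round(r["location"]).tolist(),np.round(at(c,r["location"],z)[:2],3).tolist()) for r in nets.find_in("wrist",t)[:4]])
```

```text
[0.422 0.1   0.407] [[1.0, -0.0, -0.0], [0.0, 0.97, 0.24], [0.0, -0.24, 0.97]]
round_small_center [(0.72, [294.0, 343.0], [0.386, -0.131])]
round_medium_center [(0.96, [335.0, 180.0], [0.437, 0.078]), (0.6, [295.0, 242.0], [0.39, 0.005])]
round_large_center [(0.63, [444.0, 47.0], [0.55, 0.215])]
square_small_center []
square_large_center []
cup_small [(0.66, [434.0, 204.0], [0.557, 0.049])]
cup_medium [(0.56, [329.0, 73.0], [0.43, 0.193])]
cup_large [(0.56, [434.0, 269.0], [0.564, -0.034])]
```

View pics/w1.png

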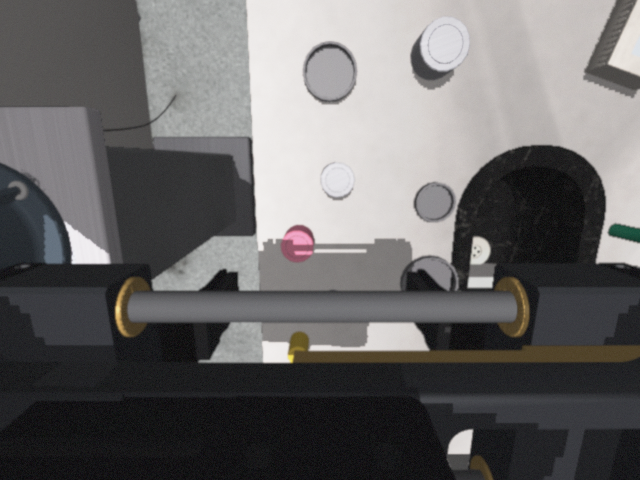

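The wrist view shows the medium slice (337,180), large slice (445,43), medium cup (329,71), small cup (434,202) and pink (298,243). I'll refine these by fitting circles of known radius.

```bash
cat >> h.py <<'E'
def proj(c,P):
    R=np.array(c["orientation"]);q=(np.asarray(P)-np.array(c["eye"]))@R*[1,-1,-1]
    return cv2.projectPoints(q,np.zeros(3),np.zeros(3),np.array(c["K"],float),np.array(c["dist"],float))[0][:,0]
def fit(c,x0,rad,z,w=.014,sgn=False):
    """circle of known radius at height z: best (x,y) by radial intensity step"""
    g=cv2.GaussianBlur(cv2.cvtColor(c["image"],cv2.COLOR_BGR2GRAY),(0,0),1.).astype(np.float32)
    a=np.linspace(0,2*np.pi,72,endpoint=False);u=np.c_[np.cos(a),np.sin(a),0*a];best=[]
    def val(xy,r):
        p=proj(c,[xy[0],xy[1],z]+r*u).astype(np.float32);return cv2.remap(g,p[:,:1],p[:,1:],cv2.INTER_LINEAR)
    for dx in np.arange(-w,w+1e-6,.001):
        for dy in np.arange(-w,w+1e-6,.001):
            xy=(x0[0]+dx,x0[1]+dy);d=val(xy,rad+.0015)-val(xy,rad-.0015)
            best.append(((d if sgn else abs(d)).mean(),*xy))
    best.sort(reverse=True);return np.round(np.mean(best[:4],0),4)
CUP={"cup_small":((.561,.051),.024),"cup_medium":((.43,.187),.030),"cup_large":((.556,-.057),.036)}
SL={"small":((.432,-.076),.013),"medium":((.440,.077),.019),"large":((.543,.211),.025)}
E
python3 - <<'E'
from h import *
c=viewer.capture("top");w=viewer.capture("wrist")
for n,(p,r) in CUP.items():
    print(n,fit(c,p,r,.012,sgn=True),fit(w,p,r,.012,sgn=True))
for n,(p,r) in SL.items():
    print(n,fit(c,p,r,.04),fit(w,p,r,.04))
E
```

```text
cup_small [12.7537  0.5555  0.0485] [5.72325e+01 5.55500e-01 5.15000e-02]
cup_medium [15.9269  0.4272  0.1917] [72.9114  0.4305  0.1915]
cup_large [17.3099  0.5542 -0.055 ] [22.7272  0.555  -0.0503]
small [ 7.5577  0.421  -0.0898] [ 5.9711  0.4355 -0.077 ]
medium [2.6235 0.4292 0.0832] [21.5723  0.4385  0.0765]
large [29.1876  0.5425  0.2105] [41.7571  0.544   0.2135]
```

>>> move_arm(increments=[[0.141,0.055,0.13,0,0,0,1],[0.141,0.055,0.26,0,0,0,1],[0.141,0.055,0.39,0,0,0,1],[0.141,0.055,0.5,0,0,0,1],[0.141,0.055,0.58,0,0,0,1],[0.141,0.055,0.66,0,0,0,1],[0.141,0.055,0.72,0,0,0,1],[0.141,0.055,0.763,0,0,0,1],[0.141,0.055,0.763,0,0,0,1],[0.141,0.055,0.763,0,0,0,1]])

```text
time_s: 3.7
position: [0.4361, 0.0789, 0.0252]
tcp_rot: [[-0.007, 1.0, -0.002], [1.0, 0.007, 0.0], [0.0, -0.002, -1.0]]
force: [0.1, -0.2, 0.3]
opening: 0.998
grasp_force: 0.0
```

>>> move_arm(increments=[[0,0,0,0,0,0,0.6],[0,0,0,0,0,0,0.5],[0,0,0,0,0,0,0.4],[0,0,0,0,0,0,0.3],[0,0,0,0,0,0,0.3],[0,0,0,0,0,0,0.3],[0,0,0,0,0,0,0.3],[0,0,0,0,0,0,0.3]])

```text
time_s: 4.37
position: [0.4366, 0.0787, 0.0258]
tcp_rot: [[-0.006, 1.0, 0.001], [1.0, 0.006, -0.0], [-0.0, 0.001, -1.0]]
force: [0.5, 0.0, 0.5]
opening: 0.479
grasp_force: 0.6
```

>>> move_arm(increments=[[0,0,0,0,0,0,0.1],[0,0,0,0,0,0,0],[0,0,0,0,0,0,0],[0,0,0,0,0,0,0],[0,0,0,0,0,0,0],[0,0,0,0,0,0,0]])

```text
time_s: 4.87
position: [0.4373, 0.0787, 0.0258]
tcp_rot: [[-0.006, 1.0, 0.002], [1.0, 0.006, -0.0], [-0.0, 0.002, -1.0]]
force: [2.3, -0.7, 1.1]
opening: 0.431
grasp_force: 30.0
```

Run:
```python
from h import *
s=bot.read_state();print(s["opening"],s["grasp_force"])
c=look("wrist","w2.png")
```

```text
0.4308797209762962 29.999898788519204
```

View pics/w2.png

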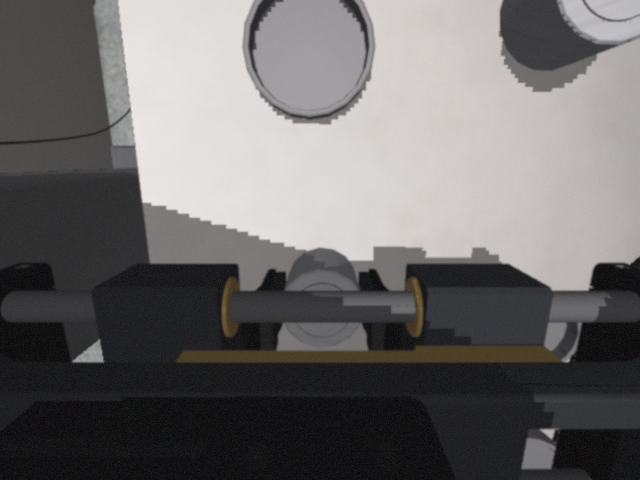

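Gripped: an opening of 0.431 is 37.5 mm, which matches the 38 mm slice. The slice shows between the pads at (322,300) and the medium cup at (310,50).

Run:
```python
from h import *
w=viewer.capture("wrist")
print(fit(w,(.4305,.1915),.030,.012,sgn=True,w=.008))
print(fit(w,(.4373,.0765),.019,.04,w=.006))
print(proj(w,[[.4373,.0765,.04],[.4373,.0955,.04],[.4373,.0955,.0],[.4373,.0787,.04]]).round())
```

```text
[59.9336  0.431   0.192 ]
[21.8299  0.4366  0.0705]
[[322. 315.]
 [322. 275.]
 [322. 251.]
 [322. 310.]]
```

>>> move_arm(increments=[[0,0,-0.05,0,0,0,0],[0,0,-0.1,0,0,0,0],[0,0,-0.15,0,0,0,0],[0,0,-0.2,0,0,0,0],[0,0,-0.2,0,0,0,0]])

```text
time_s: 5.38
position: [0.4354, 0.079, 0.0869]
tcp_rot: [[-0.007, 1.0, -0.001], [1.0, 0.007, 0.0], [0.0, -0.001, -1.0]]
force: [0.6, -0.1, -2.9]
opening: 0.426
grasp_force: 30.0
```

>>> move_arm(increments=[[0.12,-0.015,0,0,0,0,0],[0.24,-0.015,0,0,0,0,0],[0.383,-0.015,0,0,0,0,0],[0.383,-0.015,0,0,0,0,0],[0.383,-0.015,0.05,0,0,0,0],[0.383,-0.015,0.1,0,0,0,0],[0.383,-0.015,0.12,0,0,0,0],[0.383,-0.015,0.14,0,0,0,0],[0.383,-0.015,0.15,0,0,0,0],[0.383,-0.015,0.15,0,0,0,0]])

```text
time_s: 6.22
position: [0.4305, 0.1932, 0.0398]
tcp_rot: [[-0.006, 1.0, -0.002], [1.0, 0.006, -0.0], [-0.0, -0.002, -1.0]]
force: [0.2, 0.2, -3.4]
opening: 0.43
grasp_force: 30.0
```

```bash
python3 - <<'E'
from h import *
look("wrist","w3.png");look("scene","s3.png")
E
python3 -c "
import cv2,numpy as np
a=cv2.imread('pics/w3.png')[200:380,200:460];b=cv2.imread('pics/s3.png')[150:330,150:410]
cv2.imwrite('pics/c3.png',cv2.resize(np.vstack([a,b]),None,fx=1.6,fy=1.6,interpolation=2))"
```

```text
(no output)
```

View pics/c3.png

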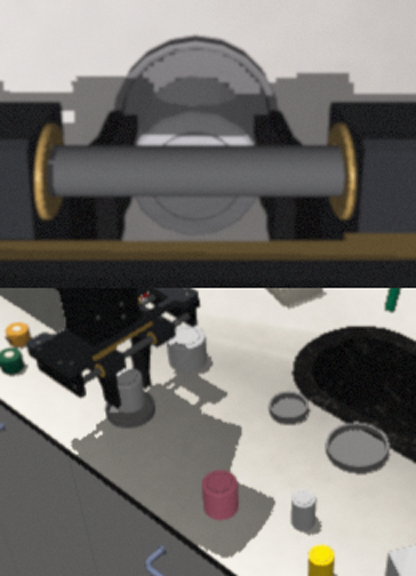

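The slice hangs centred over the medium cup, so I'll lower it slowly.

>>> move_arm(increments=[[0,0,0.01,0,0,0,0],[0,0,0.02,0,0,0,0],[0,0,0.027,0,0,0,0],[0,0,0.032,0,0,0,0],[0,0,0.035,0,0,0,0],[0,0,0.036,0,0,0,0],[0,0,0.036,0,0,0,0],[0,0,0.036,0,0,0,0]])

```text
time_s: 6.98
position: [0.4312, 0.1937, 0.0299]
tcp_rot: [[-0.006, 1.0, 0.0], [1.0, 0.006, -0.0], [-0.0, 0.0, -1.0]]
force: [-0.3, -0.2, -2.3]
opening: 0.43
grasp_force: 30.0
```

>>> move_arm(increments=[[0,0,0.003,0,0,0,0],[0,0,0.005,0,0,0,0],[0,0,0.006,0,0,0,0],[0,0,0.006,0,0,0,0]])

```text
time_s: 7.32
position: [0.4312, 0.1937, 0.0288]
tcp_rot: [[-0.006, 1.0, 0.001], [1.0, 0.006, 0.0], [0.0, 0.001, -1.0]]
force: [-1.0, -0.2, 5.5]
opening: 0.426
grasp_force: 30.0
```

>>> move_arm(increments=[[0,0,0,0,0,0,0.5],[0,0,0,0,0,0,0.6],[0,0,0,0,0,0,0.7],[0,0,0,0,0,0,0.8],[0,0,0,0,0,0,1],[0,0,0,0,0,0,1],[0,0,0,0,0,0,1],[0,0,0,0,0,0,1]])

```text
time_s: 7.98
position: [0.4311, 0.1936, 0.028]
tcp_rot: [[-0.006, 1.0, -0.0], [1.0, 0.006, -0.0], [-0.0, -0.0, -1.0]]
force: [-0.5, 0.3, -0.5]
opening: 0.936
grasp_force: 0.0
```

>>> move_arm(increments=[[0,0,-0.05,0,0,0,1],[0,0,-0.12,0,0,0,1],[0,0,-0.22,0,0,0,1],[0,0,-0.34,0,0,0,1],[0,0,-0.46,0,0,0,1],[0,0,-0.46,0,0,0,1]])

```text
time_s: 8.48
position: [0.4349, 0.1946, 0.1717]
tcp_rot: [[-0.007, 1.0, 0.012], [1.0, 0.007, 0.002], [0.002, 0.012, -1.0]]
force: [0.7, 0.0, 0.1]
opening: 1.001
grasp_force: 0.0
```

>>> move_arm(increments=[[0.03,0.12,0,0,0,0,1],[0.064,0.25,0,0,0,0,1],[0.064,0.376,0,0,0,0,1],[0.064,0.376,0.05,0,0,0,1],[0.064,0.376,0.15,0,0,0,1],[0.064,0.376,0.22,0,0,0,1],[0.064,0.376,0.22,0,0,0,1],[0.064,0.376,0.22,0,0,0,1]])

```text
time_s: 9.15
position: [0.5425, 0.2133, 0.0986]
tcp_rot: [[-0.006, 1.0, -0.004], [1.0, 0.006, -0.001], [-0.001, -0.004, -1.0]]
force: [0.4, -0.5, 0.6]
opening: 0.999
grasp_force: 0.0
```

Run:
```python
from h import *
w=look("wrist","w4.png")
print(bot.read_state()["position"])
print(fit(w,(.544,.2135),.025,.04,w=.008),fit(w,(.544,.2135),.025,.0,w=.008))
print(proj(w,[[.544,.2135+.025,.04],[.544,.2135+.025,0],[.544-.025,.2135,.04],[.544+.025,.2135,.04]]).round())
cv2.imwrite("pics/c4.png",w["image"][140:400,150:500])
```

```text
[0.54374173 0.2135567  0.09997237]
[36.6841  0.5445  0.2162] [40.7148  0.5445  0.212 ]
[[325. 225.]
 [325. 215.]
 [287. 261.]
 [362. 262.]]
```

View pics/c4.png

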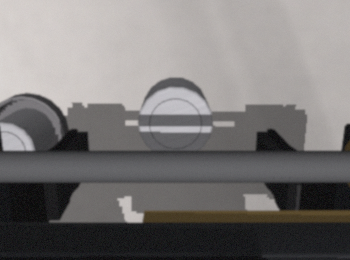

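The slice fits at about (0.5445, 0.213), centred between the open fingers, so I'll descend and grip.

>>> move_arm(increments=[[0,0,0.08,0,0,0,1],[0,0,0.16,0,0,0,1],[0,0,0.21,0,0,0,1],[0,0,0.243,0,0,0,1],[0,0,0.243,0,0,0,0.7],[0,0,0.243,0,0,0,0.5],[0,0,0.243,0,0,0,0.4],[0,0,0.243,0,0,0,0.3],[0,0,0.243,0,0,0,0.2],[0,0,0.243,0,0,0,0.1]])

```text
time_s: 10.03
position: [0.5443, 0.2137, 0.028]
tcp_rot: [[-0.006, 1.0, 0.002], [1.0, 0.006, 0.0], [0.0, 0.002, -1.0]]
force: [-0.8, -0.2, -0.1]
opening: 0.635
grasp_force: 0.0
```

>>> move_arm(increments=[[0,0,0,0,0,0,0],[0,0,0,0,0,0,0],[0,0,0,0,0,0,0],[0,0,0,0,0,0,0],[0,0,0,0,0,0,0]])

```text
time_s: 10.45
position: [0.5444, 0.2136, 0.0278]
tcp_rot: [[-0.006, 1.0, 0.001], [1.0, 0.006, 0.0], [0.0, 0.001, -1.0]]
force: [-0.1, 0.1, 5.8]
opening: 0.568
grasp_force: 30.0
```

>>> move_arm(increments=[[0,0,-0.04,0,0,0,0],[0,0,-0.1,0,0,0,0],[0,0,-0.2,0,0,0,0],[0,0,-0.3,0,0,0,0],[0,0,-0.4,0,0,0,0],[0,0,-0.5,0,0,0,0],[0,0,-0.5,0,0,0,0]])

```text
time_s: 11.03
position: [0.5465, 0.2143, 0.1824]
tcp_rot: [[-0.007, 1.0, 0.009], [1.0, 0.006, 0.002], [0.002, 0.009, -1.0]]
force: [1.9, 0.8, -5.5]
opening: 0.571
grasp_force: 30.0
```

>>> move_arm(increments=[[-0.1,-0.02,0,0,0,0,0],[-0.2,-0.04,0,0,0,0,0],[-0.32,-0.06,0,0,0,0,0],[-0.45,-0.08,0,0,0,0,0],[-0.58,-0.1,0,0,0,0,0],[-0.7,-0.12,0,0,0,0,0],[-0.83,-0.15,0,0,0,0,0],[-0.95,-0.15,0,0,0,0,0],[-1,-0.15,0,0,0,0,0],[-1,-0.15,0,0,0,0,0]])

```text
time_s: 11.87
position: [0.5, -0.0904, 0.1756]
tcp_rot: [[-0.002, 1.0, -0.002], [1.0, 0.002, -0.001], [-0.001, -0.002, -1.0]]
force: [0.8, 0.0, -5.3]
opening: 0.57
grasp_force: 30.0
```

>>> move_arm(increments=[[-0.08,0,0,0,0,0,0],[-0.13,0,0,0,0,0,0],[-0.13,0,0,0,0,0,0],[-0.13,0,0,0,0,0,0]])

```text
time_s: 12.2
position: [0.4997, -0.1251, 0.1757]
tcp_rot: [[-0.005, 1.0, -0.003], [1.0, 0.005, 0.002], [0.002, -0.003, -1.0]]
force: [-0.0, 0.0, -6.3]
opening: 0.572
grasp_force: 30.0
```

Run:
```python
from h import *
w=look("wrist","w5.png")
print(fit(w,(.555,-.054),.036,.012,sgn=True),fit(w,(.5555,.051),.024,.012,sgn=True))
for t in("round_small_center","cup_large"): print(t,[(round(r["conf"],2),np.round(r["location"]).tolist(),np.round(at(w,r["location"],TH[t])[:2],3).tolist()) for r in nets.find_in("wrist",t)[:3]])
print(fit(w,(.433,-.076),.013,.04,w=.01),fit(w,(.433,-.076),.013,.0,w=.01))
```

```text
[45.1387  0.5565 -0.0535] [6.31223e+01 5.57000e-01 4.75000e-02]
round_small_center [(0.81, [250.0, 178.0], [0.433, -0.075]), (0.78, [206.0, 242.0], [0.388, -0.136])]
cup_large [(0.98, [386.0, 152.0], [0.559, -0.051])]
[48.5182  0.4372 -0.0755] [50.2804  0.4378 -0.084 ]
```

View pics/w5.png

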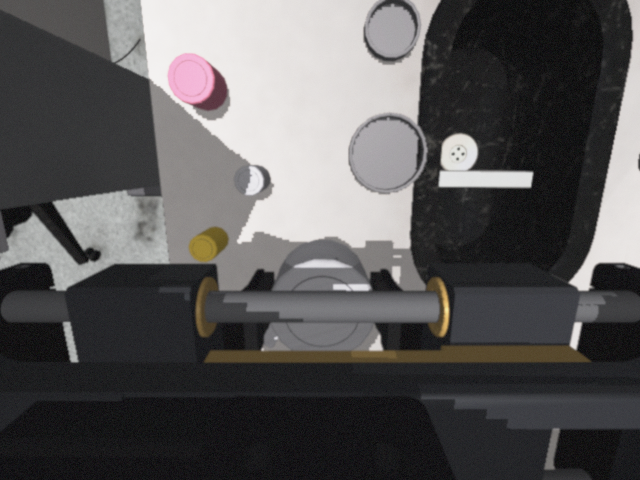

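The view shows the large cup (387,152), small cup (391,30), small steel slice (252,179), and the look-alikes pink (192,80) and yellow (207,244). The large slice is firmly held, so I'll bring it over its cup.

>>> move_arm(increments=[[0.12,0.094,0,0,0,0,0],[0.243,0.188,0,0,0,0,0],[0.243,0.188,0.1,0,0,0,0],[0.243,0.188,0.2,0,0,0,0],[0.243,0.188,0.3,0,0,0,0],[0.243,0.188,0.37,0,0,0,0],[0.243,0.188,0.41,0,0,0,0],[0.243,0.188,0.425,0,0,0,0],[0.243,0.188,0.425,0,0,0,0],[0.243,0.188,0.425,0,0,0,0]])

```text
time_s: 13.18
position: [0.5578, -0.0525, 0.0505]
tcp_rot: [[-0.007, 1.0, 0.002], [1.0, 0.007, -0.0], [-0.0, 0.002, -1.0]]
force: [0.2, -0.1, -5.2]
opening: 0.569
grasp_force: 30.0
```

Run:
```python
from h import *
w=look("wrist","w6.png");s=look("scene","s6.png");print(bot.read_state()["position"])
a=w["image"][180:380,180:480];b=s["image"][170:320,300:525]
cv2.imwrite("pics/c6.png",np.vstack([cv2.resize(a,(450,300)),cv2.resize(b,(450,300),interpolation=2)]))
print(fit(w,(.5565,-.0535),.036,.012,sgn=True,w=.01))
for y in(-.0535,-.050): print(proj(w,[[.5565,y+.036,.012],[.5205,y,.012],[.5925,y,.012]]).round().tolist())
x,y=bot.read_state()["position"][:2];zb=.019
print(proj(w,[[x,y+.025,zb]]).round())
print(fit(w,(.557,.05),.024,.012,sgn=True,w=.01))
```

```text
[ 0.55816803 -0.05279319  0.05114858]
[19.5177  0.56   -0.051 ]
[[320.0, 215.0], [260.0, 273.0], [379.0, 274.0]]
[[320.0, 209.0], [260.0, 268.0], [379.0, 268.0]]
[[323. 235.]]
[7.6964e+01 5.5850e-01 4.8500e-02]
```

View pics/c6.png

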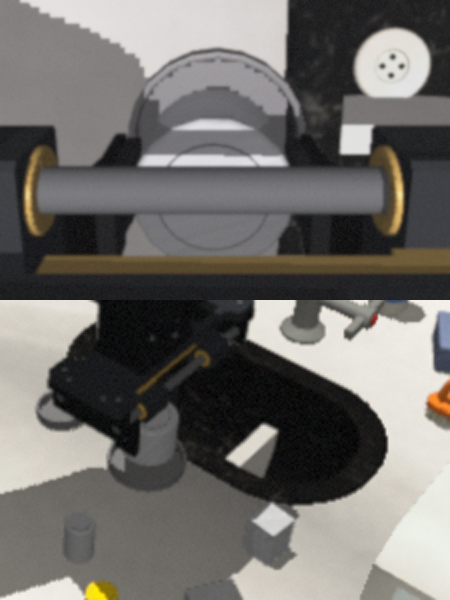

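The slice is centred over the large cup to within about 2 mm, so I'll lower it.

>>> move_arm(increments=[[0.006,0,0.012,0,0,0,0],[0.006,0,0.025,0,0,0,0],[0.006,0,0.037,0,0,0,0],[0.006,0,0.046,0,0,0,0],[0.006,0,0.053,0,0,0,0],[0.006,0,0.057,0,0,0,0],[0.006,0,0.06,0,0,0,0],[0.006,0,0.06,0,0,0,0],[0.006,0,0.06,0,0,0,0]])

```text
time_s: 14.03
position: [0.5569, -0.0507, 0.0316]
tcp_rot: [[-0.006, 1.0, -0.0], [1.0, 0.006, 0.0], [0.0, -0.0, -1.0]]
force: [0.2, -0.7, -6.4]
opening: 0.567
grasp_force: 30.0
```

>>> move_arm(increments=[[0,0,0.002,0,0,0,0],[0,0,0.004,0,0,0,0],[0,0,0.005,0,0,0,0],[0,0,0.005,0,0,0,0]])

```text
time_s: 14.37
position: [0.557, -0.0507, 0.0308]
tcp_rot: [[-0.006, 1.0, 0.001], [1.0, 0.006, -0.0], [-0.0, 0.001, -1.0]]
force: [-1.1, 0.8, -0.3]
opening: 0.568
grasp_force: 30.0
```

>>> move_arm(increments=[[0,0,0,0,0,0,0.6],[0,0,0,0,0,0,0.7],[0,0,0,0,0,0,0.8],[0,0,0,0,0,0,0.9],[0,0,0,0,0,0,1],[0,0,0,0,0,0,1],[0,0,0,0,0,0,1]])

```text
time_s: 14.95
position: [0.557, -0.0507, 0.0302]
tcp_rot: [[-0.006, 1.0, 0.0], [1.0, 0.006, -0.0], [-0.0, 0.0, -1.0]]
force: [1.1, 0.0, -0.8]
opening: 0.949
grasp_force: 0.0
```

>>> move_arm(increments=[[0,0,-0.04,0,0,0,1],[0,0,-0.1,0,0,0,1],[0,0,-0.2,0,0,0,1],[0,0,-0.3,0,0,0,1],[-0.1,-0.12,-0.35,0,0,0,1],[-0.12,-0.24,-0.35,0,0,0,1],[-0.12,-0.36,-0.35,0,0,0,1],[-0.12,-0.4,-0.35,0,0,0,1],[-0.12,-0.4,-0.35,0,0,0,1],[-0.12,-0.4,-0.35,0,0,0,1]])

```text
time_s: 15.78
position: [0.4374, -0.0878, 0.1361]
tcp_rot: [[-0.005, 1.0, 0.002], [1.0, 0.005, -0.001], [-0.001, 0.002, -1.0]]
force: [0.7, -0.7, 0.4]
opening: 0.998
grasp_force: 0.0
```

Run:
```python
from h import *
w=look("wrist","w7.png");print(bot.read_state()["position"])
print(fit(w,(.436,-.077),.013,.04,w=.008),fit(w,(.436,-.077),.013,.0,w=.008))
for t in("round_small_center",): print(t,[(round(r["conf"],2),np.round(r["location"]).tolist(),np.round(at(w,r["location"],TH[t])[:2],3).tolist()) for r in nets.find_in("wrist",t)[:3]])
```

```text
[ 0.43872988 -0.08815331  0.13601514]
[37.2619  0.4415 -0.0758] [34.673   0.4365 -0.077 ]
round_small_center [(0.89, [319.0, 229.0], [0.435, -0.078]), (0.85, [268.0, 282.0], [0.391, -0.124]), (0.45, [436.0, 181.0], [0.528, -0.038])]
```

View pics/w7.png

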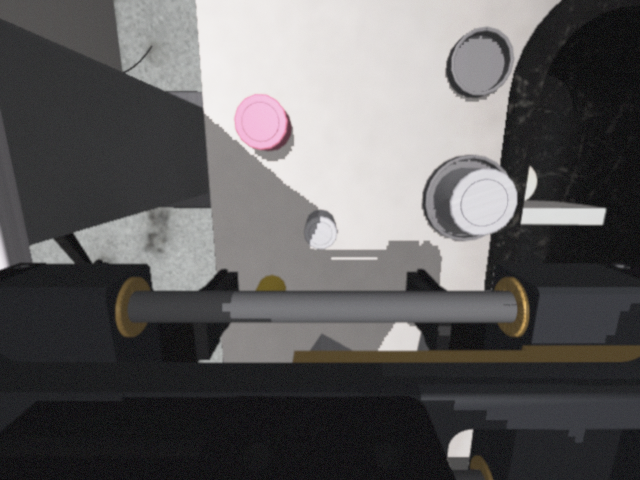

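The large slice stands in its cup (484,202). The small steel slice is at (321,231) with yellow (270,285) clear of the fingers, so I'll pick up the small slice.

>>> move_arm(increments=[[0.032,-0.007,0.05,0,0,0,1],[0.032,-0.007,0.15,0,0,0,1],[0.032,-0.007,0.25,0,0,0,1],[0.032,-0.007,0.32,0,0,0,1],[0.032,-0.007,0.355,0,0,0,1],[0.032,-0.007,0.365,0,0,0,1],[0.032,-0.007,0.365,0,0,0,0.6],[0.032,-0.007,0.365,0,0,0,0.4],[0.032,-0.007,0.365,0,0,0,0.3],[0.032,-0.007,0.365,0,0,0,0.2]])

```text
time_s: 16.72
position: [0.4358, -0.0781, 0.0265]
tcp_rot: [[-0.007, 1.0, 0.002], [1.0, 0.007, -0.001], [-0.001, 0.002, -1.0]]
force: [-0.3, -0.6, 0.8]
opening: 0.78
grasp_force: 0.0
```

>>> move_arm(increments=[[0,0,0,0,0,0,0.2],[0,0,0,0,0,0,0.1],[0,0,0,0,0,0,0],[0,0,0,0,0,0,0],[0,0,0,0,0,0,0],[0,0,0,0,0,0,0],[0,0,0,0,0,0,0],[0,0,0,0,0,0,0]])

```text
time_s: 17.38
position: [0.4352, -0.078, 0.0257]
tcp_rot: [[-0.006, 1.0, 0.001], [1.0, 0.006, -0.0], [-0.0, 0.001, -1.0]]
force: [0.2, 0.1, 1.4]
opening: 0.291
grasp_force: 30.0
```

>>> move_arm(increments=[[0,0,-0.04,0,0,0,0],[0,0,-0.1,0,0,0,0],[0,0,-0.2,0,0,0,0],[0,0,-0.3,0,0,0,0],[0.08,0.08,-0.3,0,0,0,0],[0.16,0.16,-0.3,0,0,0,0],[0.25,0.25,-0.3,0,0,0,0],[0.34,0.34,-0.3,0,0,0,0],[0.425,0.41,-0.3,0,0,0,0],[0.425,0.41,-0.3,0,0,0,0]])

```text
time_s: 18.22
position: [0.5618, 0.0544, 0.1159]
tcp_rot: [[-0.01, 1.0, 0.007], [1.0, 0.01, 0.001], [0.001, 0.007, -1.0]]
force: [-0.1, 0.4, -1.4]
opening: 0.292
grasp_force: 30.0
```

>>> move_arm(increments=[[0,0,0.05,0,0,0,0],[0,0,0.12,0,0,0,0],[0,0,0.18,0,0,0,0],[0,0,0.22,0,0,0,0],[0,0,0.235,0,0,0,0],[0,0,0.235,0,0,0,0],[0,0,0.235,0,0,0,0]])

```text
time_s: 18.8
position: [0.5572, 0.0502, 0.0452]
tcp_rot: [[-0.006, 1.0, -0.0], [1.0, 0.006, 0.0], [0.0, -0.0, -1.0]]
force: [1.0, -0.3, -1.0]
opening: 0.286
grasp_force: 30.0
```

Run:
```python
from h import *
w=look("wrist","w8.png");s=look("scene","s8.png");p=bot.read_state()["position"];print(p)
a=w["image"][180:380,180:480];b=s["image"][150:300,230:455]
cv2.imwrite("pics/c8.png",np.vstack([cv2.resize(a,(450,300)),cv2.resize(b,(450,300),interpolation=2)]))
for y in(.0475,.0505): print(proj(w,[[.557,y+.024,.012],[.533,y,.012],[.581,y,.012]]).round().tolist())
print(proj(w,[[p[0],p[1]+.013,p[2]-.0257],[p[0],p[1]+.013,p[2]+.0143],[p[0]-.013,p[1],p[2]+.0143]]).round().tolist())
print(fit(w,(.557,.0495),.024,.012,sgn=True,w=.006))
```

```text
[0.55784817 0.05021106 0.04600428]
[[322.0, 240.0], [281.0, 279.0], [362.0, 279.0]]
[[322.0, 235.0], [281.0, 274.0], [362.0, 275.0]]
[[323.0, 258.0], [324.0, 284.0], [294.0, 311.0]]
[42.0109  0.5585  0.053 ]
```

View pics/c8.png

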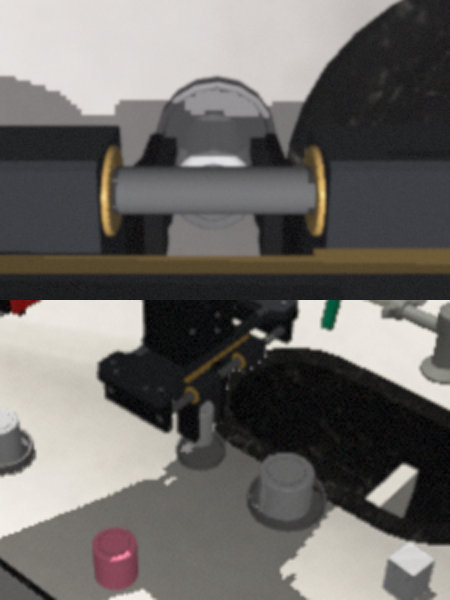

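The cup edge is at about row 231, so the cup lies some 2 mm further in +y. I'll shift and lower.

>>> move_arm(increments=[[0.007,0.003,0,0,0,0,0],[0.007,0.003,0.012,0,0,0,0],[0.007,0.003,0.025,0,0,0,0],[0.007,0.003,0.036,0,0,0,0],[0.007,0.003,0.045,0,0,0,0],[0.007,0.003,0.05,0,0,0,0],[0.007,0.003,0.053,0,0,0,0],[0.007,0.003,0.053,0,0,0,0],[0.007,0.003,0.053,0,0,0,0]])

```text
time_s: 19.65
position: [0.558, 0.0525, 0.0292]
tcp_rot: [[-0.006, 1.0, -0.0], [1.0, 0.006, 0.0], [0.0, -0.0, -1.0]]
force: [0.4, -0.7, -1.2]
opening: 0.292
grasp_force: 30.0
```

>>> move_arm(increments=[[0,0,0.002,0,0,0,0],[0,0,0.003,0,0,0,0],[0,0,0.004,0,0,0,0],[0,0,0.004,0,0,0,0]])

```text
time_s: 19.98
position: [0.5582, 0.0525, 0.0287]
tcp_rot: [[-0.006, 1.0, 0.001], [1.0, 0.006, -0.0], [-0.0, 0.001, -1.0]]
force: [-0.3, 0.0, 4.9]
opening: 0.292
grasp_force: 30.0
```

Contact with the cup floor, so I'll release and withdraw.

>>> move_arm(increments=[[0,0,0,0,0,0,0.35],[0,0,0,0,0,0,0.45],[0,0,0,0,0,0,0.55],[0,0,0,0,0,0,0.65],[0,0,0,0,0,0,0.8],[0,0,0,0,0,0,0.9],[0,0,0,0,0,0,0.9],[0,0,0,0,0,0,0.9]])

```text
time_s: 20.65
position: [0.558, 0.0525, 0.028]
tcp_rot: [[-0.006, 1.0, -0.0], [1.0, 0.006, 0.0], [0.0, -0.0, -1.0]]
force: [-0.1, 0.1, -0.5]
opening: 0.799
grasp_force: 0.0
```

>>> move_arm(increments=[[0,0,-0.04,0,0,0,0.9],[0,0,-0.1,0,0,0,0.9],[0,0,-0.2,0,0,0,0.9],[0,0,-0.3,0,0,0,0.9],[0,0,-0.4,0,0,0,0.9],[-0.12,-0.12,-0.52,0,0,0,0.9],[-0.24,-0.24,-0.6,0,0,0,0.9],[-0.36,-0.36,-0.6,0,0,0,0.9],[-0.36,-0.36,-0.6,0,0,0,0.9],[-0.36,-0.36,-0.6,0,0,0,0.9]])

```text
time_s: 21.48
position: [0.4462, -0.0592, 0.21]
tcp_rot: [[-0.002, 1.0, -0.002], [1.0, 0.002, -0.002], [-0.002, -0.002, -1.0]]
force: [-0.1, 0.4, 0.3]
opening: 0.9
grasp_force: 0.0
```

Run:
```python
from h import *
w=look("wrist","w9.png");s=look("scene","s9.png")
cv2.imwrite("pics/c9.png",np.vstack([w["image"][0:290,150:600],cv2.resize(s["image"][150:350,180:480],(450,300))]))
```

```text
(no output)
```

View pics/c9.png

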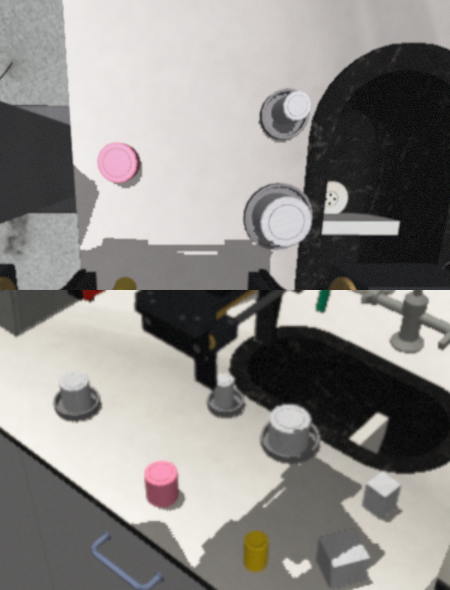

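All three round slices stand upright in their cups: small at crop (296,105), large at (285,220), and medium in the scene part at (76,395). Both square slices look unmoved and the arm is clear.

```bash
python3 -c "
from rig import workorder
print(workorder.hand_in())"
```

```text
the job is handed in; nothing more can be done
None
```

I set the three round slices down in the cups of their sizes and handed the job in at about 21.5 s; the last pictures show all three upright and the square slices apparently unmoved, but the hand-in gave no verdict.

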